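# Slide the grater insert home under its leaf spring

## Robot

A 6-joint arm with a two-finger parallel gripper is mounted at the origin on a cart in front of the work surface, level with it; the furniture and walls round the work are solid. World frame = base frame: x ahead of the robot, y to its left, z up, the work surface at z = 0. Lengths are in m, angles in rad, forces in N, time in s.
With the tool pointing down it reaches from about 0.375 to 0.9 m from the base axis. Payload 3.1 kg.
Tool frame: the origin (TCP) lies between the finger pads; the fingertips stand 8 mm ahead of it and the grasp point (between the pads) lies 11 mm behind it (manip.tip_extent is the distance from the TCP to the fingertips, in m); z points along the fingers, x is the direction in which the jaws open and shut, and the axes are right-handed (so a half turn about z gives the same grasp; the last joint's range is limited). The gripper opens to 85 mm and grips with 20 to 120 N. Pads are 22 mm wide; open, the fingers measure 114 mm over their backs; the gripper's body (76 mm by 85 mm) begins 54 mm behind the grasp point. The pads swing forward as they close: fully open they stand 13 mm farther back than shut.
Start: joints at [1.089, 0.527, 1.433, -0, 1.181, -0.178], TCP at [0.187, 0.596, 0.239] pointing down, gripper open.
Joint ranges: [-3.08, 3.08], [-0.75, 2.2], [0.22, 2.44], [-1.43, 4.57], [0, 2.65], [-2.85, 2.85]. Speed limits (rad/s): [2.79, 2.79, 3.14, 3.14, 3.14, 3.14].

## Interface

Orientations are given as a unit quaternion [x, y, z, w].
In Python, from station import manip gives the robot as it stands.
- The arm moves only by the tool move_arm, never from a script. Its argument "deltas" is a list that holds one entry, the list of rows, each a list of 4 numbers: the shift along the tool's x, y, z in m, then the turn about the tool's z in degrees. A call has 1 to 20 rows; each row is the pose to reach, as a shift and turn from the pose measured when the call began, along the tool's axes at that moment; what a row does not reach only later rows make up. A row lasts 1/12 s, in which the tool goes at most 41.7 mm and 7.16 degrees, less where a joint would pass 70% of its speed; a pose out of reach is approached as far as the arm can. A call with a gripper value outside its range is refused whole. "gripper" is the opening, from 0 (shut) to 1 (fully open), set as the call begins (left out, the last holds). The fingers move at their own pace and stop on an object; "squeeze" is the grip in N (left out, the last holds). Time passes only in rows, so rows that repeat a pose let the fingers close. It gives the time, the measured TCP pose, the force and the opening at its end, in the units of the state.
- manip.sense(): the state, without advancing time (a new reading comes with each control period).
- manip.snapshot(name): name is "scene" or "top"; returns a dict with "img" (400x640x3 uint8, red, green, blue), "vertical_fov" (degrees; the focal length in pixels is half the picture's height over the tangent of half this angle, whatever the lens; pixels are square), "cx", "cy" (the principal point, pixels), "D" ([k1, k2, p1, p2, k3] as OpenCV has them; the pictures are not rectified), "origin" and "orientation" of the camera in the world. Camera axes: x right, y down, z forward; pixel columns grow to the right and rows downward; lengths in m; the calibration is good to about 2 mm. A picture is of the moment at which its call begins. There is no depth.
- manip.sign_off(): hands the job in, once; it reports no verdict.
The state is a dict: "t": time; "q": joint angles; "qd": joint speeds; "tau": joint torques, N m; "tcp_pos": TCP position; "tool_rot": TCP orientation; "force": force on the tool from outside, world axes, zero at the start; "ft_torque": the same for the moment, N m; "finger_gap": opening from 0.0 (shut) to 1.0 (fully open).
Only numpy, scipy, OpenCV 4.12 (cv2) and the standard library are available. Lean on these libraries where they do the work, as an engineer would, in place of code of your own. Each camera call takes 0.05 s, during which the arm holds its last target.

## Task

Fit the orange grater insert in its black holder: with closed fingertips press it down hard on its sprung bed, behind the thumb rib, and keep it pressed while you slide it forward under the steel leaf spring until it stops fully home against the end wall. Then let go, so that the spring alone holds it. Do not pick the insert up, and leave the other things on the worktop where they are.

Things in the scene. Friction and masses are not known exactly. Their poses are not given: they have to be found in the camera images.
- holder: fixed black grater holder, 210 x 108 mm. Origin on the worktop, +x = insertion direction along its channel, +y left, z up. Spans x = -120 to +90 mm. Rails (31 mm high) leave a channel 84 mm wide, open at -x. End wall: inner face at x = +77 mm, 34 mm high. The leaf spring crosses at x = +40 mm between steel posts 50 mm high.
- insert: orange plate 110 (x) x 80 (y) x 8 mm, perforated steel front half, 0.12 kg, loose and flat on the sprung bed. Origin at the centre of its underside, axes parallel to the holder's within about a degree. At the start the underside is 24 mm above the worktop and the front edge short of the spring; fully home, the origin is at holder x = +22 mm.
- thumb (a point): middle of the flat thumb field on the insert's top, 30 mm behind (-x) and 8 mm above the insert's origin. The field is 80 mm wide and runs from the insert's rear edge (25 mm behind this point) to the upright face of the thumb rib (16 mm ahead). The rib is 6 mm high, 60 mm wide in y and slopes down in front.
- bed (a joint): depth in m by which the sprung aluminium channel floor is pushed straight down; 0 at rest (top 24 mm above the worktop), hard limit 0.011. Resists with about 3 N plus 1.2 N per mm. It lies under the whole channel and cannot tilt.
- leaf_spring (a joint): upward deflection in m of the steel leaf spring, 0 to 0.003 (2 N plus 3 N per mm). Round belly of radius 6 mm, lowest edge 23 mm above the worktop at rest. The insert (top 32 mm up at the start) butts against it unless pressed down 7 to 10 mm (11 to 15 N); it then passes under, rubbing. When let go it stays held about 6 mm down.
- salt_shaker: salt shaker with grey domed cap, 44 mm wide, 90 mm tall, standing close to the left of the holder; origin at the centre of its underside; a bystander, to be left alone
- teaspoon: steel teaspoon, 132 x 26 x 9 mm, lying close to the right of the holder; origin at the centre of its underside; a bystander, to be left alone
- sauce_bowl_1: black sauce bowl, 76 mm wide, 30 mm tall; origin at the centre of its underside; a bystander, to be left alone
- kitchen_timer: white kitchen timer with a red knob, 57 x 71 x 68 mm; origin at the centre of its underside; a bystander, to be left alone
- spice_2: spice jar with a dark lid, 44 mm wide, 105 mm tall; origin at the centre of its underside; a bystander, to be left alone
- wet_tissue: flat pink and purple packet, 80 x 199 x 16 mm; origin at the centre of its underside; a bystander, to be left alone
There are look-alikes about, which are no part of the job. Of the things like the insert, leave any that is blue; of the rest the larger one is meant.

How it is judged:
On the way, in this order (a step that is already met when the one before it is completed fails the run):
1. the insert is pressed down by the fingers while it is still short of home (value of joint bed above 0.004 m and contact force between the fingers and insert above 4 N and x of insert in the frame of holder below 0.01 m), for 0.1 s.
2. the insert is home against the end wall, under the leaf spring, pressed by the fingers (x of insert in the frame of holder above 0.018 m and z of insert in the frame of holder below 0.021 m and contact force between the fingers and insert above 2 N), for 0.1 s.
At the end, for the whole second after the job is handed in: The insert is home: its origin within 4 mm of holder x = +22 mm, lying flat, held at least 3 mm below its starting height with the leaf spring raised by more than 1 mm, at rest (x of insert in the frame of holder between 0.018 and 0.026 m and z of insert in the frame of holder between 0.012 and 0.021 m and value of joint leaf_spring above 0.001 m and angle between the z axis of insert and the z axis of holder, either way round below 0.05 rad and linear speed of insert below 0.01 m/s); the robot touches nothing.
It fails at once if the insert is lifted more than 10 mm above its starting height (z of insert in the frame of holder above 0.034 m).
It fails at once if another thing on the worktop is moved more than 15 mm (distance of any of salt_shaker, teaspoon, sauce_bowl_1, kitchen_timer, spice_2, wet_tissue from where it was at the start of the episode above 0.015 m).
It also fails if it takes over 32 s, if anything falls off the work surface, if the arm or the gripper's body presses on something with over 40 N, if the wrist force passes 120 N, or if a joint passes its speed limit or range.

## Working session

There is one attempt and no reset: what is moved stays moved. The work goes in short steps, Python scripts to look and compute and a tool call to move; the robot and the scene stay as the last step left them, time stands still between calls to the robot, and variables do not carry over. Pictures are saved under pics/ and viewed, and the job is handed in when it is done.

Besides the shell and the picture viewer there is one more tool, called by a JSON object that holds its "method" and its "body", one argument or row to a line. move_arm: Moves the arm, as the interface text tells. Its arguments: {"type":"object","properties":{"deltas":{"type":"array"},"gripper":{"type":"number"},"squeeze":{"type":"number"}},"required":["deltas"]}

```bash
mkdir -p pics; ls
python3 - <<'E'
from station import manip
import cv2,pickle
print(manip.sense())
for n in("scene","top"):
    s=manip.snapshot(n); pickle.dump(s,open(f'{n}0.pkl','wb'))
    cv2.imwrite(f'pics/{n}0.png',s['img'][:,:,::-1]); print({k:v for k,v in s.items() if k!='img'})
E
```

```text
pics
{'t': 0.0, 'q': array([ 1.08848436e+00,  5.28445712e-01,  1.43391174e+00, -1.81910241e-05,
        1.18140726e+00, -1.78502949e-01]), 'qd': array([-4.91023560e-04, -3.15185152e-04, -2.24993655e-03, -4.85371482e-04,
        1.49003925e-03,  3.59128118e-06]), 'tau': array([ 5.37835632e-06, -4.42350805e+01, -1.78026634e+01, -2.96922262e-04,
        8.52860481e-03,  1.76902478e-05]), 'tcp_pos': array([0.18661855, 0.5957484 , 0.23834317]), 'tool_rot': array([ 8.05961788e-01,  5.91966568e-01, -9.71844598e-04,  4.84814377e-04]), 'force': array([ 0.40051142,  0.08039841, -0.12622083]), 'ft_torque': array([ 0.07275268, -0.03959719,  0.03781047]), 'finger_gap': 1.0003427860861005}
{'vertical_fov': 42.97508535802885, 'cx': 317.33475281085873, 'cy': 199.59235605786944, 'D': array([-0.07466505,  0.        ,  0.        ,  0.        ,  0.        ]), 'origin': array([-0.45617293, -0.5815596 ,  0.93180368]), 'orientation': array([ 0.7766608 , -0.43377273,  0.23291172, -0.39292664])}
{'vertical_fov': 45.88458330858216, 'cx': 323.4776869655616, 'cy': 200.9235633365401, 'D': array([-0.13037642,  0.        ,  0.        ,  0.        ,  0.        ]), 'origin': array([0.4238075 , 0.04086156, 1.46322082]), 'orientation': array([-0.6999696 ,  0.71219914, -0.04046723,  0.03431236])}
```

View pics/scene0.png

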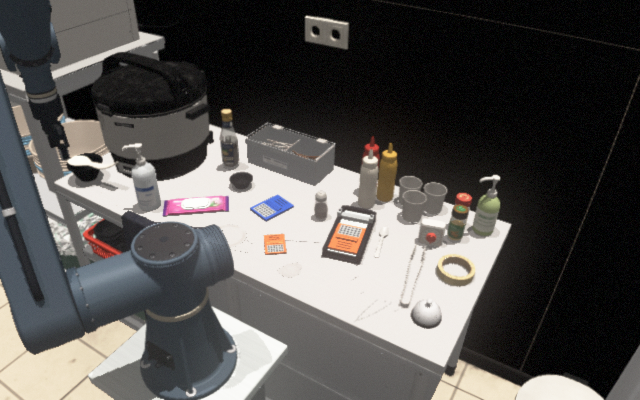

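View pics/top0.png

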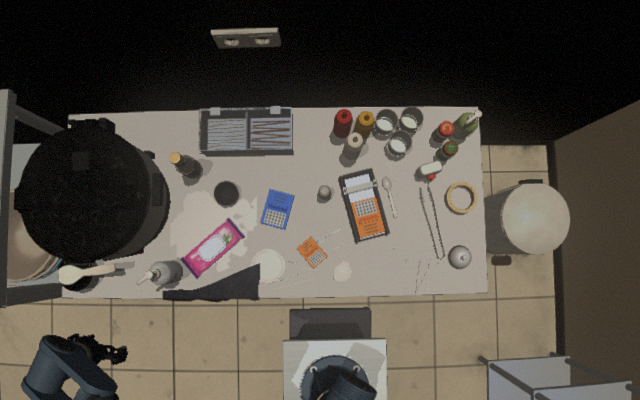

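The scene view shows the holder with the orange insert at about (350,235), and the top view shows it at about (365,205). The leaf spring is at the far end, near (360,183) in the top view. The blue look-alike is at (277,208) and the small orange one at (312,252). Next I'll enlarge both and measure.

```bash
cat > h.py <<'E'
import numpy as np,cv2,pickle
from scipy.spatial.transform import Rotation as R
def load(n): return pickle.load(open(n+'.pkl','rb'))
def K(s):
    f=s['img'].shape[0]/2/np.tan(np.radians(s['vertical_fov'])/2)
    return np.array([[f,0,s['cx']],[0,f,s['cy']],[0,0,1]])
def ray(s,uv):
    p=cv2.undistortPoints(np.array(uv,float).reshape(-1,1,2),K(s),s['D']).reshape(-1,2)
    d=np.c_[p,np.ones(len(p))]
    return R.from_quat(s['orientation']).apply(d)
def plane(s,uv,z):
    d=ray(s,uv); o=s['origin']; return o+d*((z-o[2])/d[:,2])[:,None]
def proj(s,P):
    r=R.from_quat(s['orientation']).inv()
    rv=r.as_rotvec(); t=-r.apply(s['origin'])
    return cv2.projectPoints(np.array(P,float).reshape(-1,1,3),rv,t,K(s),s['D'])[0].reshape(-1,2)
E
python3 - <<'E'
from h import *
for n,(x,y,w,h) in {'top0':(300,160,110,90),'scene0':(300,190,110,80)}.items():
    s=load(n); im=s['img']
    c=cv2.resize(im[y:y+h,x:x+w],None,fx=6.5,fy=6.5,interpolation=cv2.INTER_CUBIC)
    cv2.imwrite(f'pics/{n}_z.png',c[:,:,::-1])
    hsv=cv2.cvtColor(im,cv2.COLOR_RGB2HSV)
    m=cv2.inRange(hsv,(5,140,90),(20,255,255))
    k,l,st,ce=cv2.connectedComponentsWithStats(m)
    for i in range(1,k):
        if st[i,4]>50:
            cs=cv2.findContours((l==i).astype('u1'),0,1)[0][0]
            b=cv2.minAreaRect(cs); print(n,st[i],b); print(plane(s,cv2.boxPoints(b),.032).round(4))
E
```

```text
top0 [358 111  16  15 159] ((366.0000305175781, 118.50001525878906), (14.849241256713867, 13.435027122497559), 45.0)
[[ 0.8342 -0.0791  0.032 ]
 [ 0.8646 -0.1098  0.032 ]
 [ 0.8302 -0.1416  0.032 ]
 [ 0.8001 -0.1109  0.032 ]]
top0 [441 122  13  12  79] ((446.8823547363281, 127.02940368652344), (12.798896789550781, 10.304197311401367), 12.52880859375)
[[ 0.7911 -0.3408  0.032 ]
 [ 0.8236 -0.3497  0.032 ]
 [ 0.8144 -0.3894  0.032 ]
 [ 0.7819 -0.3803  0.032 ]]
top0 [351 197  34  41 567] ((367.5538024902344, 217.03076171875), (34.73149108886719, 25.960914611816406), 74.74488067626953)
[[ 0.5658 -0.055   0.032 ]
 [ 0.5855 -0.1322  0.032 ]
 [ 0.4826 -0.1571  0.032 ]
 [ 0.4634 -0.0804  0.032 ]]
top0 [298 238  29  30 273] ((311.59014892578125, 252.00816345214844), (24.839155197143555, 18.053199768066406), 50.194427490234375)
[[0.4335 0.1104 0.032 ]
 [0.4676 0.068  0.032 ]
 [0.4093 0.0209 0.032 ]
 [0.3754 0.0633 0.032 ]]
scene0 [380 143  17  31 241] ((388.0, 158.0), (30.0, 16.0), 90.0)
[[ 1.0534  0.0389  0.032 ]
 [ 1.0857 -0.01    0.032 ]
 [ 0.8986 -0.0924  0.032 ]
 [ 0.8696 -0.0477  0.032 ]]
scene0 [328 224  38  29 469] ((346.42681884765625, 237.84144592285156), (32.616695404052734, 25.073650360107422), 12.094757080078125)
[[ 0.4576 -0.0872  0.032 ]
 [ 0.5582 -0.0464  0.032 ]
 [ 0.5795 -0.1379  0.032 ]
 [ 0.479  -0.1727  0.032 ]]
scene0 [265 235  19  12 148] ((273.88116455078125, 240.19265747070312), (9.958931922912598, 18.74089813232422), 84.80557250976562)
[[0.4017 0.0835 0.032 ]
 [0.4354 0.0443 0.032 ]
 [0.4019 0.0187 0.032 ]
 [0.3692 0.0571 0.032 ]]
```

```bash
sleep 1
```

```text
(no output)
```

View pics/top0_z.png

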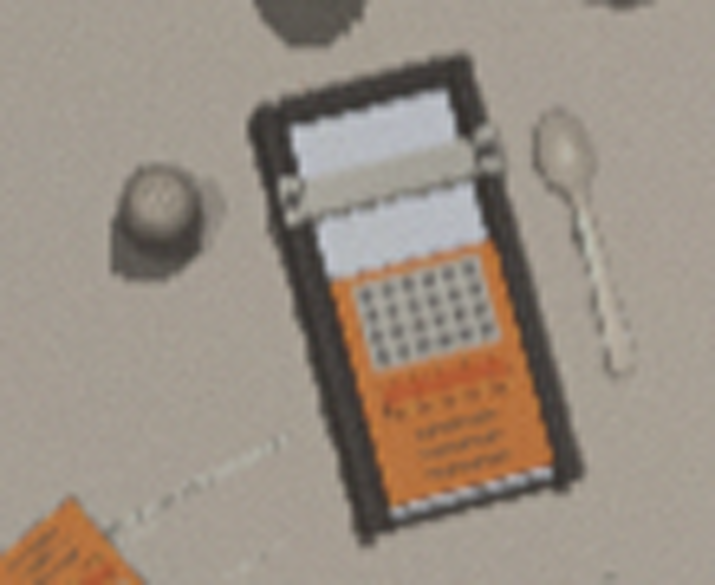

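View pics/scene0_z.png

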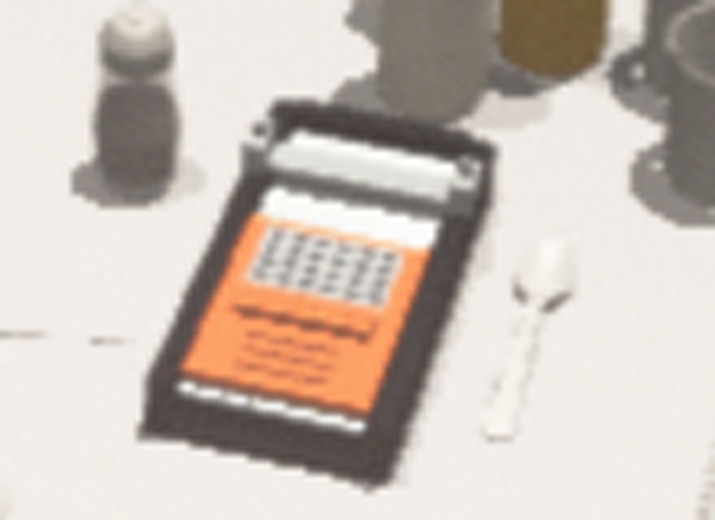

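Both zooms agree. In the top crop the insert's corners are at about (332,278), (490,240), (553,468) and (388,513). The spring, between its posts, runs from (290,200) to (487,150), and the holder's rear edge is near (365,540) to (580,480). I'll turn these into positions.

Run:
```python
from h import *
def rep(n,x0,y0,pts,z,lab):
    s=load(n); uv=(np.array(pts)+.5)/6.5-.5+[x0,y0]
    P=plane(s,uv,z); print(n,lab,P.round(4)[:,:2].tolist()); return P
def ana(P,lab): # FL FR RR RL
    FL,FR,RR,RL=P[:,:2]
    print(lab,'len',np.linalg.norm(FL-RL),np.linalg.norm(FR-RR),'wid',np.linalg.norm(FL-FR),np.linalg.norm(RL-RR),'yaw',np.degrees(np.arctan2(*((FL+FR-RL-RR)[::-1]))),'c',P.mean(0))
a=rep('top0',300,160,[(332,278),(490,240),(553,468),(388,513)],.032,'insert');ana(a,'ins top')
b=rep('scene0',300,190,[(251,212),(431,250),(372,413),(178,378)],.032,'insert');ana(b,'ins scene')
# holder outer top corners: front z .034, rear .031
F=rep('top0',300,160,[(250,112),(467,55)],.034,'hf');r=rep('top0',300,160,[(582,478),(362,542)],.031,'hr')
ana(np.r_[F,r],'holder top')
F=rep('scene0',300,190,[(277,103),(495,150)],.034,'hf');r=rep('scene0',300,190,[(385,462),(150,388)],.031,'hr')
ana(np.r_[F,r],'holder scene')
rep('top0',300,160,[(290,200),(487,150)],.05,'posts');rep('scene0',300,190,[(260,132),(468,170)],.05,'posts')
```

```text
top0 insert [[0.5699, -0.0557], [0.5866, -0.1306], [0.479, -0.1571], [0.4595, -0.0793]]
ins top len 0.11293190470601824 0.11088438070289038 wid 0.07668652339375265 0.08018573660108656 yaw 12.927472821289278 c [ 0.52375205 -0.10564981  0.032     ]
scene0 insert [[0.5659, -0.0587], [0.5847, -0.138], [0.4763, -0.1654], [0.4526, -0.0873]]
ins scene len 0.11687136856932229 0.11183286246946372 wid 0.08150102877629031 0.08158884029585198 yaw 14.145871787671249 c [ 0.51986383 -0.1123703   0.032     ]
top0 hf [[0.6489, -0.0188], [0.6746, -0.1221]]
top0 hr [[0.4741, -0.1707], [0.4463, -0.0669]]
holder top len 0.2083103000744131 0.2063611343355498 wid 0.10639662982564639 0.10744644037692598 yaw 13.484947646061503 c [ 0.56096642 -0.09462528  0.0325    ]
scene0 hf [[0.641, -0.0305], [0.6628, -0.1312]]
scene0 hr [[0.4538, -0.183], [0.442, -0.0801]]
holder scene len 0.20507729068503508 0.21530956960434472 wid 0.10299262023969824 0.10356063447648414 yaw 13.961524751055002 c [ 0.54987924 -0.10622598  0.0325    ]
top0 posts [[0.6048, -0.0359], [0.6268, -0.1283]]
scene0 posts [[0.5981, -0.0445], [0.6231, -0.1355]]
```

```bash
cat >> h.py <<'E'
def todelta(st,target,yaw=None):
    r=R.from_quat(st['tool_rot']); d=r.inv().apply(np.array(target)-st['tcp_pos'])
    x=r.as_matrix()[:,0]; a=np.degrees(np.arctan2(x[1],x[0]))
    t=None if yaw is None else -((yaw-a+180)%360-180)
    return d.round(4),a,t
E
python3 - <<'E'
from h import *
from station import manip
s=load('top0'); st=manip.sense()
print('shaker cap',plane(s,[(324.5,192)],.09),'dispenser',plane(s,[(165,272)],.15),plane(s,[(145,280)],.2))
for T in [(.494,-.114,.35),(.494,-.114,.239),(.187,.596,.35)]: print(T,todelta(st,T,103.6))
E
```

```text
shaker cap [[0.59576684 0.0241355  0.09      ]] dispenser [[0.37097131 0.47447793 0.15      ]] [[0.35166993 0.51351657 0.2       ]]
(0.494, -0.114, 0.35) (array([-0.5856,  0.5056, -0.1106]), np.float64(72.59518488970961), np.float64(-31.004815110290394))
(0.494, -0.114, 0.239) (array([-5.854e-01,  5.056e-01,  4.000e-04]), np.float64(72.59518488970961), np.float64(-31.004815110290394))
(0.187, 0.596, 0.35) (array([ 1.000e-04,  3.000e-04, -1.116e-01]), np.float64(72.59518488970961), np.float64(-31.004815110290394))
```

{"method": "move_arm", "body": {
  "deltas": [
    [[0,0,-0.04,0],[0,0,-0.08,0],[0,0,-0.11,0],[-0.03,0.026,-0.11,-2],[-0.065,0.056,-0.11,-5],[-0.1,0.086,-0.11,-8],[-0.14,0.12,-0.11,-11],[-0.18,0.155,-0.11,-14],[-0.22,0.19,-0.11,-17],[-0.26,0.225,-0.11,-20],[-0.3,0.26,-0.11,-23],[-0.34,0.294,-0.11,-26],[-0.38,0.328,-0.11,-29],[-0.42,0.363,-0.11,-31],[-0.46,0.397,-0.11,-31],[-0.49,0.423,-0.11,-31],[-0.52,0.449,-0.11,-31],[-0.55,0.475,-0.11,-31],[-0.5856,0.5056,-0.11,-31],[-0.5856,0.5056,-0.11,-31]]
  ],
  "gripper": 0
}}

```text
t: 1.77
tcp_pos: [0.4673, -0.0542, 0.3491]
tool_rot: [0.619, 0.786, -0.001, -0.0]
force: [1.9, 0.4, 0.8]
finger_gap: 0.0
```

Run:
```python
from h import *
from station import manip
print(todelta(manip.sense(),(.494,-.114,.10),103.6),manip.sense()['q'])
```

```text
(array([-0.0641,  0.0123,  0.2491]), np.float64(103.55700709843558), np.float64(-0.04299290156441771)) [-3.52671374e-01  1.88543918e-01  1.65097962e+00 -1.74367172e-03
  1.30292429e+00 -2.15961912e+00]
```

{"method": "move_arm", "body": {
  "deltas": [
    [[-0.03,0.006,0.02,0],[-0.0641,0.0123,0.05,0],[-0.0641,0.0123,0.085,0],[-0.0641,0.0123,0.12,0],[-0.0641,0.0123,0.155,0],[-0.0641,0.0123,0.19,0],[-0.0641,0.0123,0.22,0],[-0.0641,0.0123,0.24,0],[-0.0641,0.0123,0.249,0],[-0.0641,0.0123,0.249,0],[-0.0641,0.0123,0.249,0]]
  ]
}}

```text
t: 2.68
tcp_pos: [0.4942, -0.1141, 0.1002]
tool_rot: [0.619, 0.786, -0.001, -0.0]
force: [-1.2, -0.3, 0.1]
finger_gap: -0.001
```

Run:
```python
from h import *
from station import manip
st=manip.sense();print(st['tcp_pos'],st['force'],st['q'][5])
tip=st['tcp_pos']+R.from_quat(st['tool_rot']).apply([0,0,.008])
for n,(x,y,w,h) in {'top':(300,150,120,110),'scene':(300,170,120,100)}.items():
    s=manip.snapshot(n); pickle.dump(s,open(n+'1.pkl','wb'))
    c=cv2.resize(s['img'][y:y+h,x:x+w],None,fx=5,fy=5,interpolation=cv2.INTER_CUBIC)
    cv2.imwrite(f'pics/{n}1_z.png',c[:,:,::-1]); print(n,'tip in crop',(proj(s,tip)[0]-[x,y]+.5)*5, 'thumb',(proj(s,[.494,-.114,.032])[0]-[x,y]+.5)*5)
```

```text
[ 0.49420394 -0.11410437  0.10023924] [-1.18481071 -0.33560039  0.06989705] -2.251858974439851
top tip in crop [365.71490432 381.36651751] thumb [354.50373688 386.98388742]
scene tip in crop [223.95930131 279.45324289] thumb [217.83049742 366.08376994]
```

View pics/scene1_z.png

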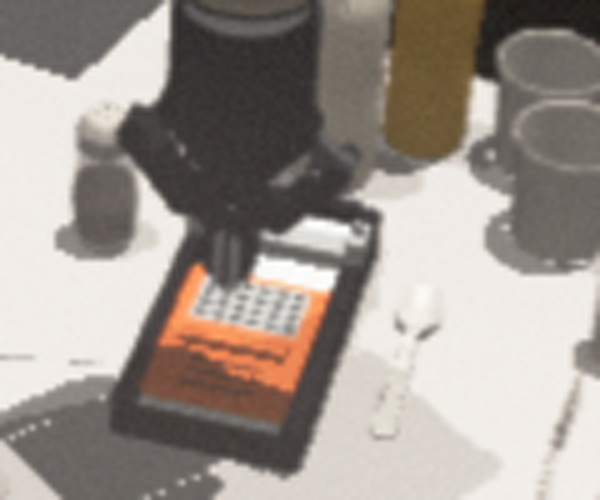

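View pics/top1_z.png

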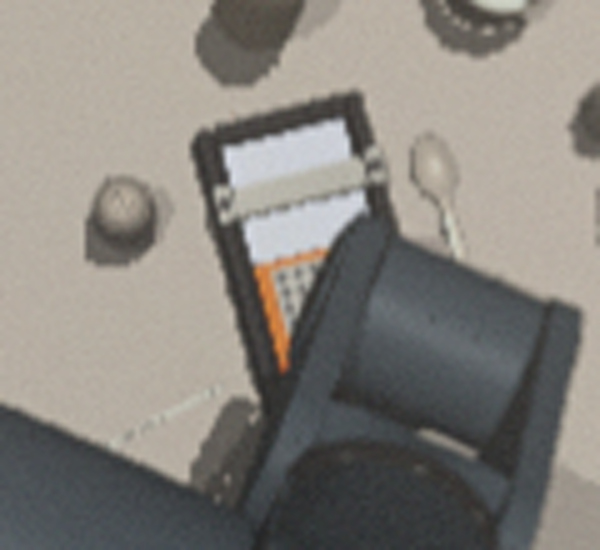

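The fingertip appears at scene crop (230,285), against a prediction of (224,279). So the scene camera has a bias of about 1 px, and the top-view position is the better one. I'll aim 3 mm further back and descend.

Run:
```python
from h import *
from station import manip
print(todelta(manip.sense(),(.491,-.1137,.045),103.6))
```

```text
(array([ 0.0018, -0.0038,  0.0564]), np.float64(103.56416039915501), np.float64(-0.03583960084498017))
```

{"method": "move_arm", "body": {
  "deltas": [
    [[0.0018,-0.0038,0.025,0],[0.0018,-0.0038,0.045,0],[0.0018,-0.0038,0.0555,0],[0.0018,-0.0038,0.0555,0],[0.0018,-0.0038,0.0555,0]]
  ]
}}

```text
t: 3.2
tcp_pos: [0.4915, -0.114, 0.0465]
tool_rot: [0.619, 0.786, -0.001, 0.002]
force: [0.2, -0.2, 0.2]
finger_gap: 0.002
```

{"method": "move_arm", "body": {
  "deltas": [
    [[0,0,0.003,0],[0,0,0.005,0],[0,0,0.007,0],[0,0,0.009,0],[0,0,0.009,0],[0,0,0.009,0]]
  ]
}}

```text
t: 3.7
tcp_pos: [0.4922, -0.1143, 0.0379]
tool_rot: [0.619, 0.786, -0.0, 0.003]
force: [1.4, 0.2, 3.1]
finger_gap: 0.005
```

{"method": "move_arm", "body": {
  "deltas": [
    [[0,0,0.002,0],[0,0,0.004,0],[0,0,0.006,0],[0,0,0.008,0],[0,0,0.008,0],[0,0,0.008,0]]
  ]
}}

```text
t: 4.2
tcp_pos: [0.4922, -0.1143, 0.0307]
tool_rot: [0.619, 0.786, -0.0, 0.003]
force: [-1.2, 0.5, 11.6]
finger_gap: -0.001
```

Run:
```python
from h import *
from station import manip
st=manip.sense();print(st['tcp_pos'],st['force'],R.from_quat(st['tool_rot']).as_matrix().round(4),st['t'])
s=manip.snapshot('scene'); x,y,w,h=300,170,120,100
c=cv2.resize(s['img'][y:y+h,x:x+w],None,fx=6,fy=6,interpolation=cv2.INTER_CUBIC)
cv2.imwrite('pics/scene2_z.png',c[:,:,::-1])
```

```text
[ 0.49216331 -0.11428402  0.03073515] [-1.18083785  0.49683828 11.60145384] [[-0.2347  0.9721  0.0038]
 [ 0.9721  0.2347 -0.0038]
 [-0.0046  0.0028 -1.    ]] 4.2
```

View pics/scene2_z.png

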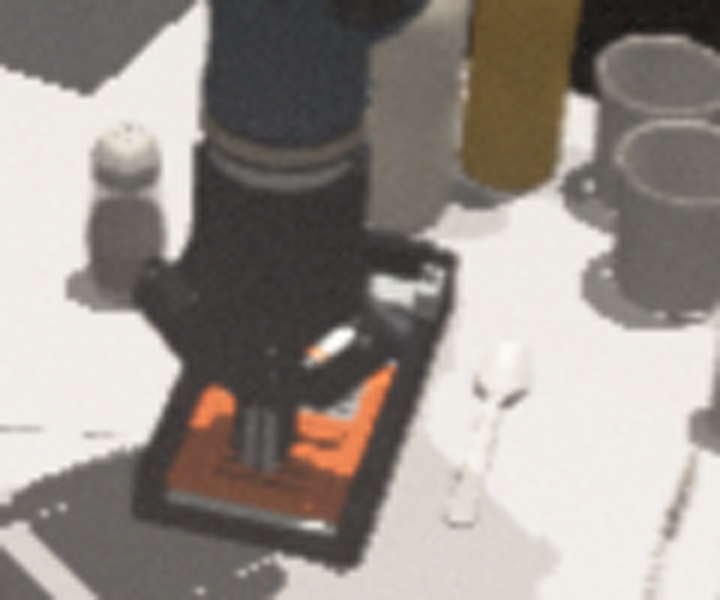

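The fingertip is on the thumb field at about (262,465), behind the rib at about (330,430). At 11.6 N the bed is about 7 mm down. I'll press 2 mm more, then start the slide.

{"method": "move_arm", "body": {
  "deltas": [
    [[0,0,0.001,0],[0,0,0.002,0],[0,0,0.002,0],[0,0.003,0.002,0],[0,0.006,0.002,0],[0,0.009,0.002,0],[0,0.012,0.002,0],[0,0.015,0.002,0],[0,0.018,0.002,0],[0,0.021,0.002,0],[0,0.024,0.002,0],[0,0.024,0.002,0]]
  ]
}}

```text
t: 5.25
tcp_pos: [0.5114, -0.1075, 0.0293]
tool_rot: [0.618, 0.786, -0.002, -0.002]
force: [-8.5, -0.5, 13.4]
finger_gap: -0.001
```

Run:
```python
from h import *
from station import manip
st=manip.sense();print(st['tcp_pos'],st['force'],st['t'])
s=manip.snapshot('scene'); x,y,w,h=300,170,120,100
c=cv2.resize(s['img'][y:y+h,x:x+w],None,fx=6,fy=6,interpolation=cv2.INTER_CUBIC)
cv2.imwrite('pics/scene3_z.png',c[:,:,::-1])
```

```text
[ 0.51141799 -0.10754782  0.02928287] [-8.51107057 -0.53319343 13.36289101] 5.25
```

View pics/scene3_z.png

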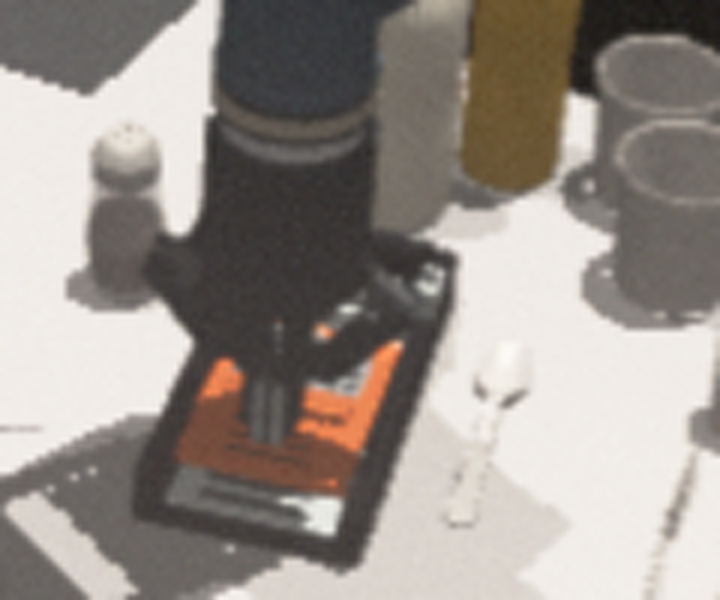

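The plate has moved forward with the fingertip, and its rear edge is now at about (180,465) to (345,495). I'll carry on pressing slightly harder.

{"method": "move_arm", "body": {
  "deltas": [
    [[0,0.002,0.001,0],[0,0.005,0.002,0],[0,0.008,0.002,0],[0,0.011,0.002,0],[0,0.014,0.002,0],[0,0.017,0.002,0],[0,0.02,0.002,0],[0,0.023,0.002,0],[0,0.026,0.002,0],[0,0.029,0.002,0]]
  ]
}}

```text
t: 6.13
tcp_pos: [0.5308, -0.1011, 0.0288]
tool_rot: [0.616, 0.787, -0.007, -0.009]
force: [-19.2, -10.5, 28.4]
finger_gap: 0.004
```

Run:
```python
from h import *
from station import manip
st=manip.sense();print(st['tcp_pos'],st['force'],st['t'])
s=manip.snapshot('scene'); x,y,w,h=300,170,120,100
c=cv2.resize(s['img'][y:y+h,x:x+w],None,fx=6,fy=6,interpolation=cv2.INTER_CUBIC)
cv2.imwrite('pics/scene4_z.png',c[:,:,::-1])
```

```text
[ 0.53078017 -0.10112507  0.02882083] [-19.23325359 -10.53369804  28.37457644] 6.1333
```

View pics/scene4_z.png

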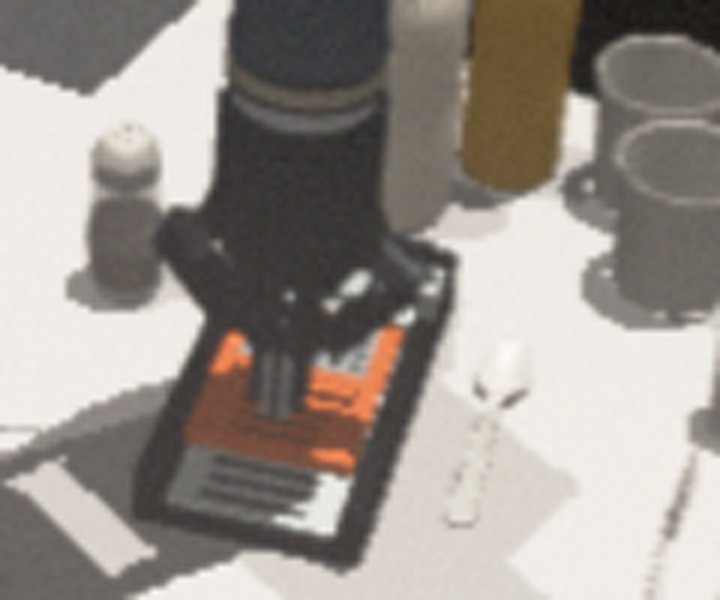

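The force rose to 28 N down and 21 N backward, so something is resisting. I'll work out where the plate is before pushing further.

Run:
```python
from h import *
from station import manip
s=load('scene0')
ux=np.array([.972,.235]);uy=np.array([-.235,.972]);O=np.array([.5756,-.0911])
def hf(P): return np.c_[(P[:,:2]-O)@ux,(P[:,:2]-O)@uy].round(4).tolist()
def px(p,f,x,y): return (np.array(p)+.5)/f-.5+[x,y]
off=np.array([1.2,1.2])
print('start rear',hf(plane(s,px([(178,378),(372,413)],6.5,300,190)-off,.032)))
print('3 rear',hf(plane(s,px([(178,463),(345,495)],6,300,170)-off,.022)))
print('now rear',hf(plane(s,px([(186,440),(353,470)],6,300,170)-off,.022)))
st=manip.sense();T=R.from_quat(st['tool_rot'])
tip=st['tcp_pos']+T.apply([0,0,.008]);print('tip',tip,hf(tip[None]),T.as_matrix().round(3)[:,2],st['force'],st['ft_torque'])
print('salt',hf(np.array([[.5957,.0241,0]])))
```

```text
start rear [[-0.115, 0.0371], [-0.1104, -0.0447]]
3 rear [[-0.098, 0.0353], [-0.0948, -0.0422]]
now rear [[-0.0813, 0.0364], [-0.077, -0.0416]]
tip [ 0.5316731  -0.10089774  0.02085994] [[-0.045, 0.0008]] [-0.021 -0.    -1.   ] [-16.26686658  -7.9076021   26.62823547] [-1.27868868  2.90510876  0.03039715]
salt [[0.0466, 0.1073]]
```

The tip is at z ≈ 20.9 mm, so the bed is at its hard stop, 11 mm down. The extra load has only been raising friction. The plate's front edge is right at the belly. I'll ease up about 1 mm and correct for the tool's slight tilt.

Run:
```python
from h import *
from station import manip
st=manip.sense();print(st['tcp_pos'],st['force'])
for d in (.0,.01,.03):
    p=st['tcp_pos'].copy(); p[:2]+=d*np.array([.972,.235]); p[2]=.0292
    print(d,todelta(st,p,103.6))
```

```text
[ 0.53184349 -0.10089773  0.02885813] [-16.26686658  -7.9076021   26.62823547]
0.0 (array([ 0.    , -0.    , -0.0003]), np.float64(103.82894304398162), np.float64(0.22894304398164422))
0.01 (array([-0.    ,  0.01  , -0.0005]), np.float64(103.82894304398162), np.float64(0.22894304398164422))
0.03 (array([-0.0001,  0.03  , -0.001 ]), np.float64(103.82894304398162), np.float64(0.22894304398164422))
```

{"method": "move_arm", "body": {
  "deltas": [
    [[0,0.002,-0.0003,0],[0,0.005,-0.0004,0],[0,0.008,-0.0005,0],[0,0.011,-0.0006,0],[0,0.014,-0.0007,0],[0,0.017,-0.0008,0],[0,0.02,-0.0008,0],[0,0.02,-0.0008,0]]
  ]
}}

```text
t: 6.85
tcp_pos: [0.5475, -0.0969, 0.0299]
tool_rot: [0.616, 0.788, -0.009, -0.012]
force: [-8.9, -6.0, 13.2]
finger_gap: -0.0
```

```bash
cat > look.py <<'E'
from h import *
from station import manip
import sys
ux=np.array([.972,.235]);uy=np.array([-.235,.972]);O=np.array([.5756,-.0911])
st=manip.sense();T=R.from_quat(st['tool_rot'])
tip=st['tcp_pos']+T.apply([0,0,.008]);d=tip[:2]-O
f=st['force'];print('t',st['t'],'tip h',(d@ux).round(4),(d@uy).round(4),'z',tip[2].round(4),'F hx,hy,z',f[:2]@ux,f[:2]@uy,f[2])
print('tool z',T.as_matrix()[:,2].round(3),'tool y',T.as_matrix()[:,1].round(3))
s=manip.snapshot('scene'); x,y,w,h=300,170,120,100
c=cv2.resize(s['img'][y:y+h,x:x+w],None,fx=6,fy=6,interpolation=cv2.INTER_CUBIC)
cv2.imwrite(f'pics/scene{sys.argv[1]}_z.png',c[:,:,::-1])
E
python3 look.py 5
```

```text
t 6.85 tip h -0.0289 0.001 z 0.0219 F hx,hy,z -10.02828530739937 -3.7972312303388636 13.198032059982907
tool z [-0.03 -0.   -1.  ] tool y [ 0.97   0.241 -0.029]
```

View pics/scene5_z.png

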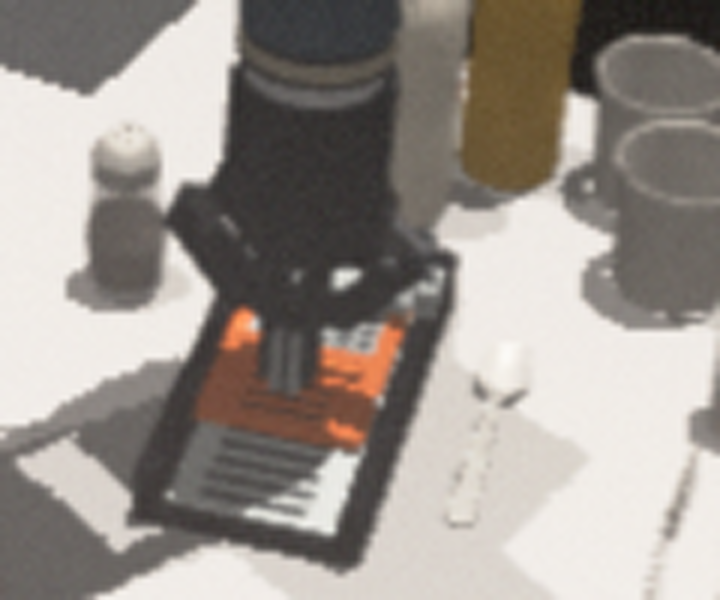

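The plate slides well now. The tip is at holder x ≈ -29 mm and the force is moderate. I'll continue towards home.

{"method": "move_arm", "body": {
  "deltas": [
    [[0,0.003,0,0],[0,0.006,-0.0001,0],[0,0.009,-0.0002,0],[0,0.012,-0.0003,0],[0,0.015,-0.0004,0],[0,0.018,-0.0005,0],[0,0.021,-0.0006,0],[0,0.023,-0.0006,0],[0,0.023,-0.0006,0]]
  ]
}}

```text
t: 7.65
tcp_pos: [0.566, -0.0923, 0.0304]
tool_rot: [0.615, 0.788, -0.012, -0.015]
force: [-8.7, -6.2, 12.2]
finger_gap: -0.002
```

```bash
python3 look.py 6
```

```text
t 7.65 tip h -0.0099 0.0011 z 0.0224 F hx,hy,z -9.922886285443413 -3.957537010028785 12.217153369343883
tool z [-0.038 -0.001 -0.999] tool y [ 0.969  0.243 -0.037]
```

View pics/scene6_z.png

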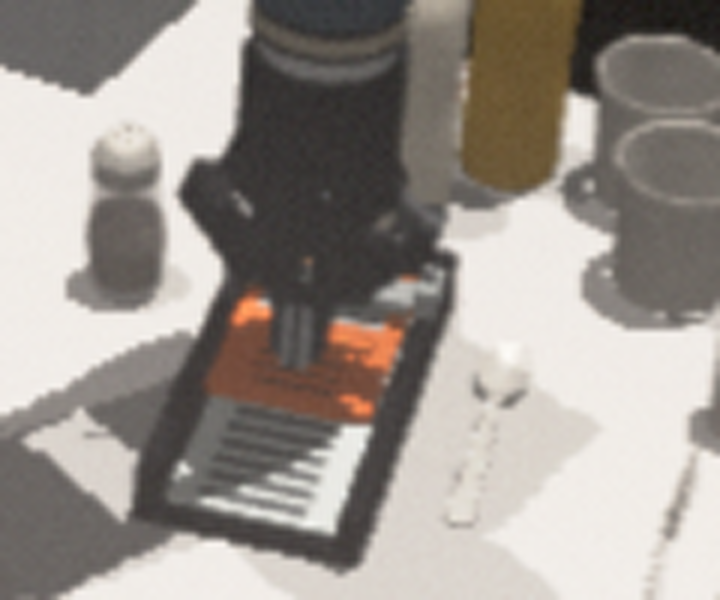

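The rear edge is now at about (207,393) to (372,420). Roughly 8 to 12 mm is left, so I'll push on until the force climbs.

{"method": "move_arm", "body": {
  "deltas": [
    [[0,0.003,0.0003,0],[0,0.006,0.0002,0],[0,0.009,0.0001,0],[0,0.011,0,0],[0,0.013,0,0],[0,0.015,-0.0001,0],[0,0.015,-0.0001,0]]
  ]
}}

```text
t: 8.28
tcp_pos: [0.5722, -0.0908, 0.0306]
tool_rot: [0.613, 0.789, -0.019, -0.021]
force: [-16.6, -12.3, 17.8]
finger_gap: 0.002
```

```bash
python3 look.py 7
```

```text
t 8.2833 tip h -0.0037 0.0012 z 0.0226 F hx,hy,z -18.99131074708948 -8.053285192243191 17.78967054065063
tool z [-0.057 -0.003 -0.998] tool y [ 0.968  0.247 -0.056]
```

View pics/scene7_z.png

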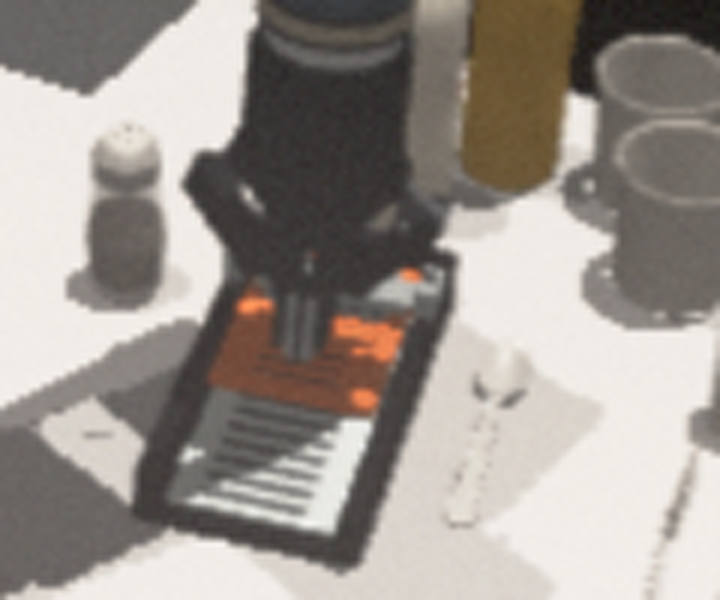

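Run:
```python
from h import *
s=load('scene0')
ux=np.array([.972,.235]);uy=np.array([-.235,.972]);O=np.array([.5756,-.0911])
def hf(P): return np.c_[(P[:,:2]-O)@ux,(P[:,:2]-O)@uy].round(4).tolist()
def px(p,f,x,y): return (np.array(p)+.5)/f-.5+[x,y]
off=np.array([1.2,1.2])
for n,p in {'5':[(195,420),(365,448)],'6':[(207,393),(372,420)],'7':[(210,385),(375,413)]}.items(): print(n,hf(plane(s,px(p,6,300,170)-off,.022)))
```

```text
5 [[-0.0662, 0.0365], [-0.0602, -0.0431]]
6 [[-0.0456, 0.0366], [-0.0397, -0.0415]]
7 [[-0.0394, 0.0369], [-0.0343, -0.0416]]
```

The rear edge computes to holder x ≈ -37 mm, against -33 mm at home. The finger and rib position suggests the origin is at +18 to +21 mm. I'll push once more, firmly, to be sure it's against the wall.

{"method": "move_arm", "body": {
  "deltas": [
    [[0,0.004,-0.0003,0],[0,0.008,-0.0005,0],[0,0.011,-0.0007,0],[0,0.014,-0.0009,0],[0,0.014,-0.0009,0],[0,0.014,-0.0009,0]]
  ]
}}

```text
t: 8.83
tcp_pos: [0.5725, -0.0906, 0.0315]
tool_rot: [0.611, 0.79, -0.029, -0.032]
force: [-25.3, -17.4, 22.8]
finger_gap: -0.003
```

```bash
python3 look.py 8
```

```text
t 8.8333 tip h -0.0036 0.0013 z 0.0235 F hx,hy,z -28.684861588142905 -10.977347484541797 22.78062674402142
tool z [-0.086 -0.006 -0.996] tool y [ 0.964  0.252 -0.085]
```

View pics/scene8_z.png

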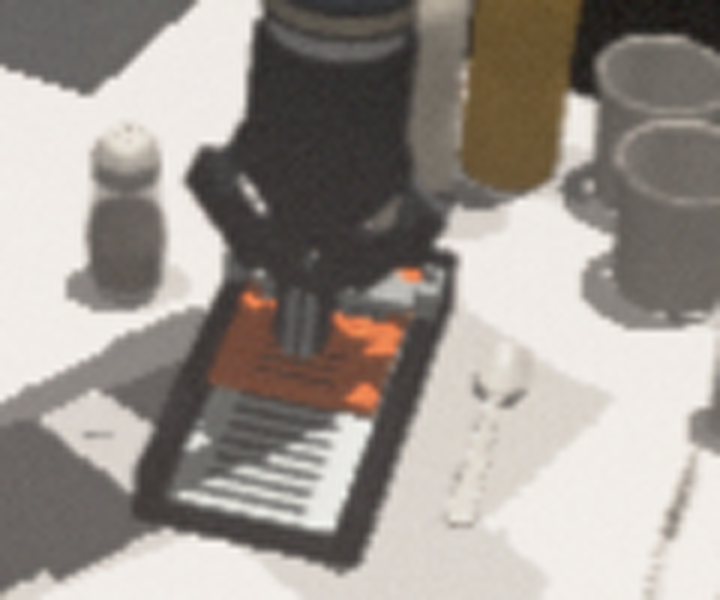

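The plate didn't move under 29 N of forward push, and the tip stayed at -3.6 mm, so it's against the end wall. Its underside is about 15.5 mm up. I'll let go: unload, ease back slightly and lift.

{"method": "move_arm", "body": {
  "deltas": [
    [[0,0,0,0],[0,-0.0005,-0.001,0],[0,-0.001,-0.003,0],[0,-0.0015,-0.006,0],[0,-0.003,-0.012,0],[0,-0.005,-0.025,0],[0,-0.008,-0.05,0],[0,-0.012,-0.08,0],[0,-0.014,-0.11,0],[0,-0.014,-0.13,0],[0,-0.014,-0.13,0]]
  ]
}}

```text
t: 9.8
tcp_pos: [0.5737, -0.0941, 0.1679]
tool_rot: [0.611, 0.791, -0.027, -0.027]
force: [0.4, -0.1, -0.1]
finger_gap: 0.003
```

{"method": "move_arm", "body": {
  "deltas": [
    [[0.02,-0.03,-0.03,0],[0.05,-0.05,-0.06,0],[0.08,-0.07,-0.09,0],[0.11,-0.07,-0.11,0],[0.14,-0.07,-0.12,0],[0.17,-0.07,-0.12,0],[0.2,-0.07,-0.12,0],[0.2,-0.07,-0.12,0],[0.2,-0.07,-0.12,0],[0.2,-0.07,-0.12,0]]
  ]
}}

```text
t: 10.63
tcp_pos: [0.4647, 0.083, 0.2947]
tool_rot: [0.611, 0.791, -0.027, -0.027]
force: [-0.1, -0.0, -1.3]
finger_gap: 0.0
```

```bash
python3 look.py 9
python3 - <<'E'
from h import *
from station import manip
s=manip.snapshot('top'); pickle.dump(s,open('top9.pkl','wb')); x,y,w,h=300,160,110,90
c=cv2.resize(s['img'][y:y+h,x:x+w],None,fx=6.5,fy=6.5,interpolation=cv2.INTER_CUBIC)
cv2.imwrite('pics/top9_z.png',c[:,:,::-1])
E
```

```text
t 10.6333 tip h -0.0675 0.1953 z 0.2867 F hx,hy,z -0.07220055338008964 0.0008030488246488734 -1.3119098594257805
tool z [-0.076 -0.01  -0.997] tool y [ 0.965  0.253 -0.076]
```

View pics/scene9_z.png

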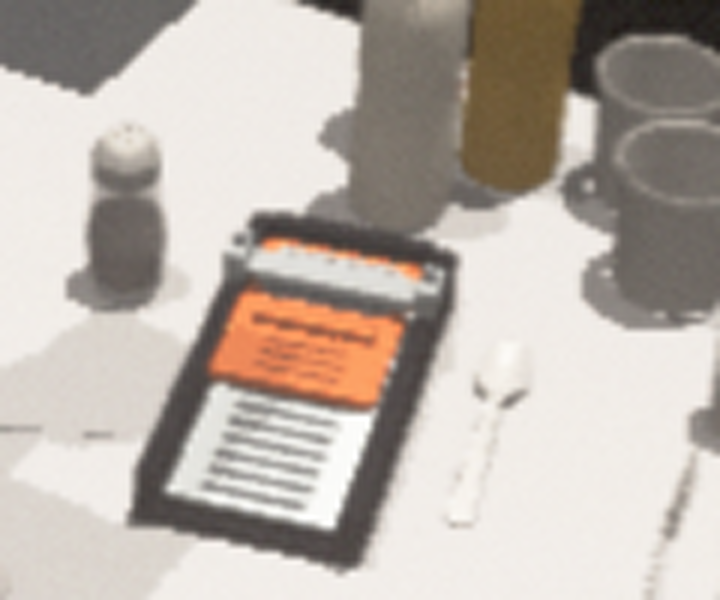

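View pics/top9_z.png

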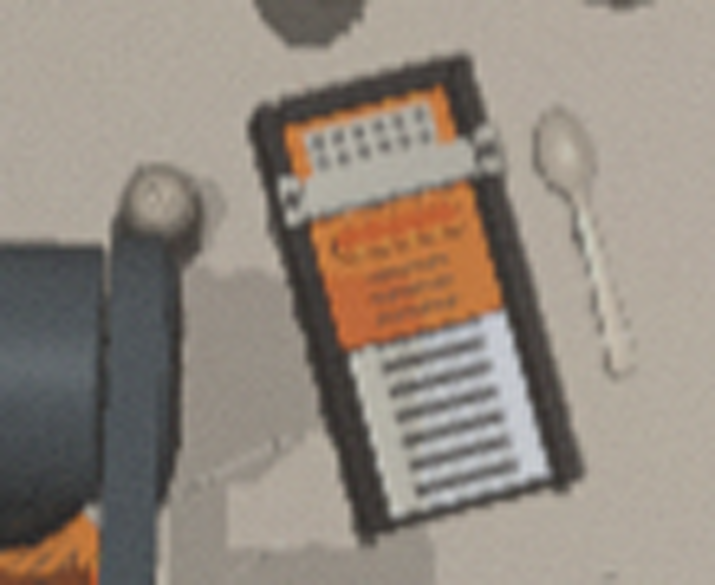

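The insert lies under the leaf spring. Its front edge runs (287,125) to (445,88), right at the end wall, and its rear edge runs (345,350) to (505,308). I'll measure this, and check the bystanders by differencing images.

Run:
```python
from h import *
from station import manip
s=load('top0')
ux=np.array([.972,.235]);uy=np.array([-.235,.972]);O=np.array([.5756,-.0911])
def hf(P): return np.c_[(P[:,:2]-O)@ux,(P[:,:2]-O)@uy].round(4).tolist()
def px(p): return (np.array(p)+.5)/6.5-.5+[300,160]
print('start rear',hf(plane(s,px([(388,513),(553,468)]),.032)))
print('rear',hf(plane(s,px([(346,350),(505,308)]),.026)))
print('front',hf(plane(s,px([(287,125),(445,88)]),.026)))
print('wall outer',hf(plane(s,px([(250,112),(467,55)]),.034)))
a=load('top0')['img'];b=load('top9')['img']
d=cv2.absdiff(a,b).max(2); k,l,st,_=cv2.connectedComponentsWithStats((d>50).astype('u1'))
print([x.tolist() for x in st[1:] if x[4]>8])
```

```text
start rear [[-0.1101, 0.0388], [-0.1094, -0.0414]]
rear [[-0.0312, 0.0376], [-0.031, -0.0402]]
front [[0.079, 0.037], [0.0774, -0.0402]]
wall outer [[0.0883, 0.053], [0.089, -0.0534]]
[[344, 173, 26, 15, 130], [348, 188, 37, 50, 1048], [168, 194, 160, 206, 11653], [21, 333, 107, 67, 5023], [359, 380, 18, 19, 128], [327, 388, 26, 6, 36], [317, 392, 9, 8, 15]]
```

The rear edge at -31 mm and the front at +78 mm put the origin at about +23 to +24 mm, which is home (nominal +22 mm). The bystanders are unchanged except where the arm hides them. I'm handing the job in.

```bash
python3 -c "
from station import manip
print(manip.sense()['qd'].round(4),manip.sense()['t']); print(manip.sign_off())"
```

```text
[-0.0093  0.0038 -0.0023  0.005   0.0012  0.0021] 10.7333
the job is handed in; nothing more can be done
None
```

The orange insert is home in the holder, held under the leaf spring, and the job is handed in at about 10.7 s of the 32 s allowed. I pressed it down behind the thumb rib with closed fingertips, slid it about 78 mm to the end wall, let go and moved the arm clear.

**Home:** With the tip at z ≈ 23.5 mm, a final forward push of about 29 N moved the plate no further. After release, the top view puts its front edge at holder x ≈ +78 mm and its rear edge at -31 mm. That puts the origin at about +23 to +24 mm, against +22 nominal and an upper limit of +26. Both views show it lying under the spring.

**Not measured:** I didn't measure the released height or the spring's deflection directly; I judged these from the pictures only.

**Other things on the worktop:** Comparing top views from before and after showed changes only at the insert and where the arm was. The arm hid part of the left side of the worktop in the last view. The salt shaker and teaspoon look unmoved in the close-ups.

**What disagreed or went wrong:**
- The two cameras differed by about 7 mm at first. Checking against the known fingertip position showed the scene camera was off by about 1 pixel, so I relied on the top view.
- Partway through the slide I pressed the bed onto its hard stop, at about 28 N. I eased off and carried on.
- The tool tilted by up to about 5° under load.

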